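# Clamp the headlamp in the rack-feed vise

### The job

Set the yellow headlamp, lens up and centred, down on the rails of the small vise between its two rubber-faced jaws and let go of it. Then close the vise by its T-bar knob only, without shoving the carriage: turn it clockwise, following it as it travels away along the bed with the carriage, until the lamp is clamped snugly between the jaws (about 10 newtons; its thin housing cracks above 18), and let go. Leave the charging cube, the cup and the remote where they are.

Things in the scene. Friction and masses are not known exactly. Their poses are not given: they have to be found in the camera images.
- headlamp: yellow plastic headlamp unit, no strap, a block 40 (own x) x 54 (own y) x 30 mm lying on its flat back; round black lens ring (33 mm across) on top, up to 36 mm. 70 to 130 g. Origin: centre of its underside, z up. The jaws clamp its flat sides 40 mm apart along its own x, either way round. Grip it across the 54 mm (own y), so that the fingers stay outside the jaws.
- vise: small aluminium and steel vise screwed down, base 220 (x) x 86 (y) x 12 mm, turned up to 0.35 rad. Origin: centre of the base's underside, z up; x runs along the bed from the moving carriage (at -x) to the rear jaw (at +x). The rear jaw: 42 mm wide, top at z = 40 mm, bolted through slots so that its rubber face stands anywhere from x = 65 to 73 mm (not measured; it stays put).
- bed (a point): middle of the two steel rails' top, 36 mm along +x from the vise's origin and 20 mm above the table; axes as the vise's. The lamp rests on these rails, which run along x and are together 40 mm wide. From where it starts the moving jaw has 12 to 28 mm to go until the lamp is pinched between both jaws; it slides a loose lamp along before it.
- saddle: the moving-jaw carriage's body, a dark steel saddle 44 mm wide on the rails, top at z = 36 mm; its jaw (top z = 40 mm) is at its +x end. Origin: on the knob's axis at table level, axes as the vise's. A pinion under the knob runs on a rack: turning clockwise seen from above moves carriage and knob along the vise's +x, 10.0 mm per rad. It holds its place and clamping force when let go.
- jaw_face (a point): centre of the moving jaw's rubber face, 55 mm ahead (+x) of the knob's axis, 30 mm above the table. The rubber is 40 mm wide, 19 mm high, 5 mm thick and gives about 1 mm for each 7 N.
- knob_grip (a point): on the axis of the black T-bar knob on the carriage, 60 mm above the table. The bar is 48 mm long (this point's x axis), 12 mm thick (its y axis), from z = 41 to 67 mm; grip it with the tool point at 60 to 64 mm so that the fingertips clear the carriage. Friction alone takes about 0.23 N m to turn; each newton of clamping adds 0.010 N m. Shoving it sideways without turning takes about 23 N.
- knob (a joint): angle of the T-bar knob in rad, growing clockwise seen from above (which closes the jaw); 0 is the carriage fully back, 5.0 the end of its range. It starts between 0 and 0.8.
- charger: white charging cube, 52 x 52 x 46 mm, 160 g; bystander. Origin: centre of its underside.
- cup: teal ceramic cup, 80 mm across, 85 mm tall; bystander. Origin: centre of its underside.
- remote: black remote control lying flat, 40 (own x) x 150 (own y) x 16 mm; bystander. Origin: centre of its underside.
Mind the look-alikes: they are no part of the job. Of the things shaped like the vise, the aluminium one is meant.

How it is judged:
On the way, in this order (a step that is already met when the one before it is completed fails the run):
1. the headlamp rests on the rails between the open jaws, lens up, let go and not yet clamped (z of headlamp in the frame of vise between 0.0175 and 0.0225 m and x of headlamp in the frame of vise between 0.02 and 0.056 m and y of headlamp in the frame of vise between -0.014 and 0.014 m and angle between headlamp's own z axis and vertical below 0.12 rad and contact force between the fingers and headlamp below 0.05 N and contact force between saddle and headlamp below 3 N), for 0.2 s.
2. the knob has run the jaw up and the headlamp is clamped (contact force between saddle and headlamp above 6 N), for 0.2 s.
At the end, for the whole second after the job is handed in: The headlamp sits lens up on the vise's rails (within 3.5 mm of their height, within 14 mm of the bed's middle line, square to the jaws within 0.1 rad), at rest, held between the jaws with 6 to 18 N, and the robot has let go of everything (contact force between saddle and headlamp between 6 and 18 N and z of headlamp in the frame of vise between 0.0175 and 0.0235 m and y of headlamp in the frame of vise between -0.014 and 0.014 m and angle between the x axis of headlamp and the x axis of vise, either way round below 0.1 rad and angle between headlamp's own z axis and vertical below 0.12 rad and linear speed of headlamp below 0.02 m/s); the robot touches nothing.
It fails at once if the headlamp is squeezed by the moving jaw with more than 18 N (contact force between saddle and headlamp above 18 N).
It fails at once if the fingers shove the saddle itself, not the knob, with more than 15 N (contact force between the fingers and saddle above 15 N).
It fails at once if the charging cube is moved more than 20 mm (distance of charger from where it was at the start of the episode above 0.02 m).
It fails at once if the cup is moved more than 20 mm (distance of cup from where it was at the start of the episode above 0.02 m).
It fails at once if the remote is moved more than 20 mm (distance of remote from where it was at the start of the episode above 0.02 m).
It also fails if it takes over 72 s, if anything falls off the work surface, if the arm or the gripper's body presses on something with over 40 N, if the wrist force passes 120 N, or if a joint passes its speed limit or range.

### The arm

A 6-joint arm with a two-finger parallel gripper is mounted at the origin on the work surface. World frame = base frame: x ahead of the robot, y to its left, z up, the work surface at z = 0. Lengths are in m, angles in rad, forces in N, time in s.
With the tool pointing down it reaches from about 0.375 to 0.9 m from the base axis. Payload 3.1 kg.
Tool frame: the origin (TCP) lies between the finger pads, 19 mm behind the fingertips; this is the grasp point; z points along the fingers, y is the line along which they close (so a half turn about z gives the same grasp; the last joint's range is limited). The gripper opens to 85 mm and grips with 20 to 120 N. Pads are 22 mm wide; open, the fingers measure 114 mm over their backs; the gripper's body (76 mm by 85 mm) begins 54 mm behind the grasp point. The pads swing forward as they close: fully open they stand 13 mm farther back than shut.
Start: joints at [-1.391, 0.527, 1.433, -0, 1.181, -0.178], TCP at [0.219, -0.585, 0.25] pointing down, gripper open.
Joint ranges: [-3.08, 3.08], [-0.75, 2.2], [0.22, 2.44], [-1.43, 4.57], [0, 2.65], [-2.85, 2.85]. Speed limits (rad/s): [2.79, 2.79, 3.14, 3.14, 3.14, 3.14].

### API

Orientations are given as [roll, pitch, yaw] about the fixed x, y, z axes, in that order (R = Rz(yaw) Ry(pitch) Rx(roll)).
In Python, from bench import arm gives the robot as it stands.
- The arm moves only by the tool drive_tool, never from a script. Its argument "plan" is one flat list of numbers, 5 for each row, row after row: the gripper command: -1 is fully open, 1 is shut, values between are in proportion, then the shift along the tool's x, y, z in m, then the turn about the tool's z in degrees. In form: [claw, x, y, z, yaw, claw, x, y, z, yaw, ...]. A call has exactly 5 rows; each row is the pose to reach, as a shift and turn from the pose commanded when the call began, along the tool's axes at that moment; what a row does not reach only later rows make up. A row lasts 1/12 s, in which the tool goes at most 41.7 mm and 7.16 degrees, less where a joint would pass 70% of its speed; a pose out of reach is approached as far as the arm can. A call with a gripper value outside its range is refused whole. The fingers move at their own pace and stop on an object; "squeeze" is the grip in N (left out, the last holds). Time passes only in rows, so rows that repeat a pose let the fingers close, or fill a call up. It gives the time, the measured TCP pose, the force, the opening and the grip force at its end, in the units of the state.
- arm.get_obs(): the state, without advancing time (a new reading comes with each control period).
- arm.snapshot(name): name is "scene" or "top"; returns a dict with "color" (384x512x3 uint8, red, green, blue), "fx", "fy", "cx", "cy" (pixels), "k1" (the pictures are not rectified: a ray, as slopes to the right and down, at radius r is drawn at 1 + k1 r^2 times it, then the intrinsics apply), "view" (4x4, takes a point from world to camera coordinates). Camera axes: x right, y down, z forward; pixel columns grow to the right and rows downward; lengths in m; the calibration is good to about 2 mm. A picture is of the moment at which its call begins. There is no depth.
- arm.finish_job(): hands the job in; it is judged then, once.
The state is a dict: "time_s": time; "q": joint angles; "qvel": joint speeds; "tau": joint torques, N m; "tool_pos": TCP position; "ee_rot": TCP orientation; "contact_force": force on the tool from outside, world axes, zero at the start; "ft_torque": the same for the moment, N m; "gripper_width": finger opening in m; "finger_force": force on a finger pad.
Only numpy, scipy, OpenCV 4.12 (cv2) and the standard library are available. Lean on these libraries where they do the work, as an engineer would, in place of code of your own. Each camera call takes 0.05 s, during which the arm holds its last target. There are 200 camera calls.

## Working session

There is one attempt and no reset: what is moved stays moved. The work goes in short steps, Python scripts to look and compute and a tool call to move; the robot and the scene stay as the last step left them, time stands still between calls to the robot, and variables do not carry over. Pictures are saved under pics/ and viewed, at most 10 in all, crops included, and the job is handed in when it is done.

Besides the shell and the picture viewer there is one more tool, called after "Request:" by a JSON object that holds its "op" and its "data". drive_tool: Moves the arm, as the interface text tells. Its arguments: {"type":"object","properties":{"plan":{"type":"array","items":{"type":"number"}},"squeeze":{"type":"number"}},"required":["plan"]}

```bash
mkdir -p pics; ls; cat > h.py <<'E'
import numpy as np, cv2
from bench import arm
def snap(n,save=None):
    s=arm.snapshot(n)
    np.savez('last_'+n+'.npz',**{k:np.array(v) for k,v in s.items()})
    if save: cv2.imwrite('pics/'+save+'.png',s['color'][:,:,::-1])
    return s
def load(n):
    return {k:v for k,v in np.load('last_'+n+'.npz').items()}
def unproj(s,uv,z):
    uv=np.array(uv,float).reshape(-1,2)
    d=(uv-[float(s['cx']),float(s['cy'])])/[float(s['fx']),float(s['fy'])]
    u=d.copy()
    for _ in range(20): u=d/(1+float(s['k1'])*(u**2).sum(1,keepdims=True))
    V=np.array(s['view']);R=V[:3,:3];t=V[:3,3]
    c=-R.T@t
    r=np.c_[u,np.ones(len(u))]@R
    k=(z-c[2])/r[:,2]
    return c+r*k[:,None]
def proj(s,P):
    P=np.array(P,float).reshape(-1,3);V=np.array(s['view'])
    p=P@V[:3,:3].T+V[:3,3];u=p[:,:2]/p[:,2:]
    u=u*(1+float(s['k1'])*(u**2).sum(1,keepdims=True))
    return u*[float(s['fx']),float(s['fy'])]+[float(s['cx']),float(s['cy'])]
E
python3 - <<'E'
from h import *
a=snap('scene');b=snap('top')
for s in (a,b):
    V=s['view'];print(-V[:3,:3].T@V[:3,3],s['fx'],s['k1'],V[:3,:3].round(2).tolist())
im=np.hstack([a['color'],b['color']])[:,:,::-1]
cv2.imwrite('pics/s0.png',cv2.resize(a['color'][:,:,::-1],(800,600),interpolation=cv2.INTER_CUBIC))
cv2.imwrite('pics/t0.png',cv2.resize(b['color'][:,:,::-1],(800,600),interpolation=cv2.INTER_CUBIC))
print(arm.get_obs())
E
```

```text
pics
[1.34098247 0.14704407 1.06874949] 446.3606560566397 0.04503482904092751 [[-0.27, 0.96, -0.01], [0.72, 0.19, -0.67], [-0.64, -0.19, -0.74]]
[ 0.37415412 -0.10659464  1.56548397] 462.1335112695177 -0.16560186035144484 [[0.01, -1.0, -0.0], [-1.0, -0.01, -0.09], [0.09, 0.0, -1.0]]
{'time_s': 0.1, 'q': array([-1.39152692e+00,  5.28389839e-01,  1.43377984e+00,  6.84990955e-06,
        1.18139049e+00, -1.78472703e-01]), 'qvel': array([ 0.00104887, -0.00131961, -0.00286522,  0.00212488, -0.00075586,
       -0.00090007]), 'tau': array([-3.66614895e-04, -4.43303883e+01, -1.78586072e+01, -2.20536672e-04,
        3.87252570e-03,  1.98745238e-05]), 'tool_pos': array([ 0.21878537, -0.5848072 ,  0.2491194 ]), 'ee_rot': array([-3.13965752e+00, -3.55517517e-04,  3.57739160e-01]), 'contact_force': array([-0.93436025,  0.51616725, -0.40773815]), 'ft_torque': array([ 0.04461734, -0.01324689,  0.01708015]), 'finger_force': 0.0, 'gripper_width': 0.08579195835607419}
```

View pics/t0.png

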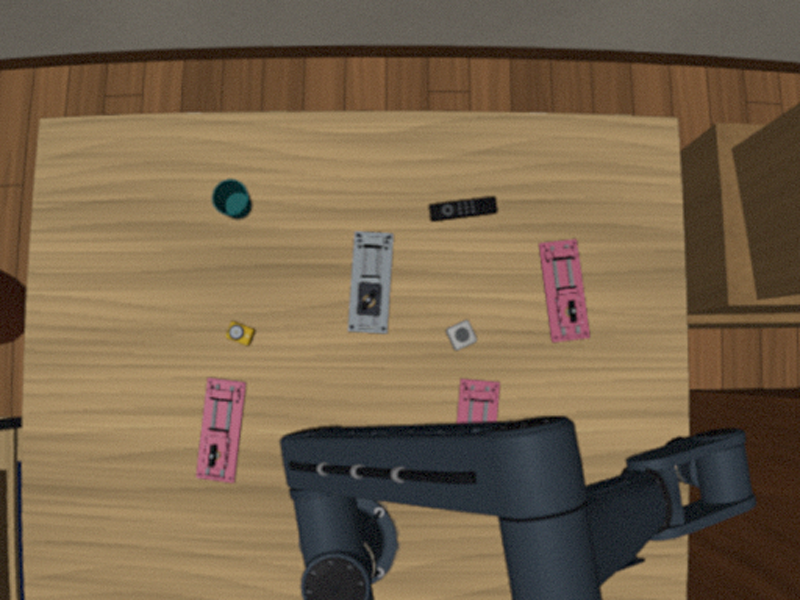

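View pics/s0.png

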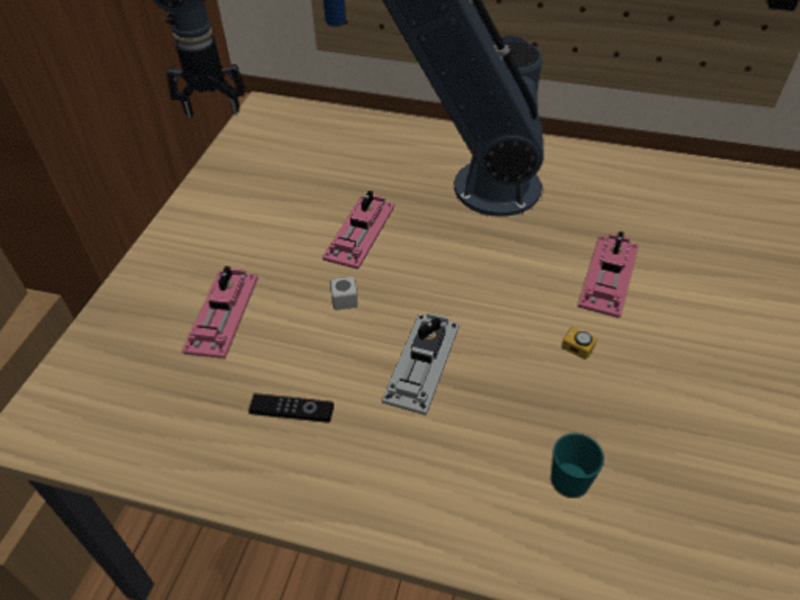

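Look-alikes, in the 800x600 top view:
- Vises: aluminium at (371,283), which is the one I want. The pink ones at (565,290), (220,430) and (478,400) are decoys.
- Lamp: yellow block at (241,332). The white charging cube at (461,334) is a bystander.

Next is one close crop of the vise and lamp in both cameras.

```bash
python3 - <<'E'
from h import *
a=load('scene')['color'];b=load('top')['color']
def crop(im,x0,y0,w,h): return cv2.resize(im[y0:y0+h,x0:x0+w,::-1],(w*5 if 0 else 400,300),interpolation=cv2.INTER_CUBIC)
# each crop 400x300
t=np.hstack([crop(b,192,142,100,75),crop(b,134,197,40,30)])
u=np.hstack([crop(a,220,195,100,75),crop(a,350,203,40,30)])
cv2.imwrite('pics/c0.png',np.vstack([t,u]))
E
```

```text
(no output)
```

View pics/c0.png

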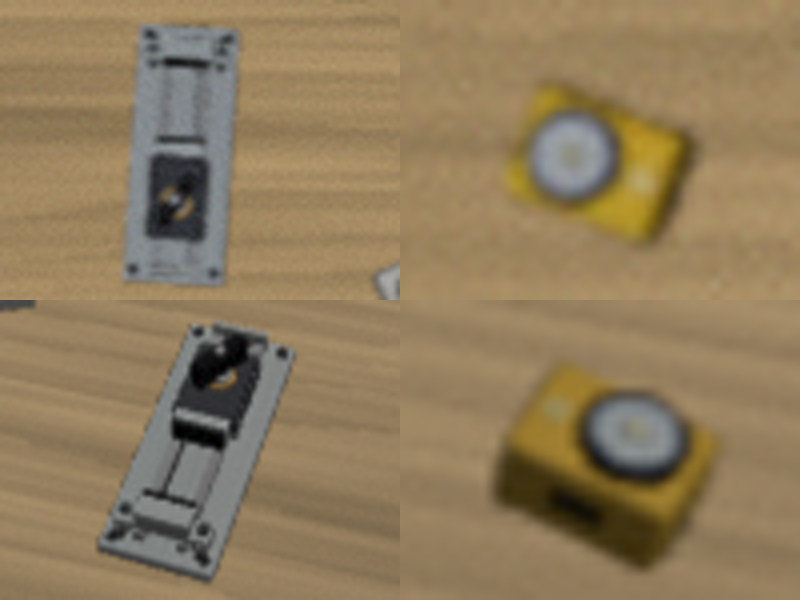

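```bash
cat > fit.py <<'E'
from h import *
from scipy.optimize import least_squares
def tf(p,L):
    c,s=np.cos(p[2]),np.sin(p[2]);L=np.array(L,float)
    return np.c_[L[:,0]*c-L[:,1]*s+p[0],L[:,0]*s+L[:,1]*c+p[1],L[:,2]]
def fit(cams,picks,L,p0):
    f=lambda p:np.concatenate([(proj(s,tf(p,L))-k).ravel() for s,k in zip(cams,picks)])
    r=least_squares(f,p0,loss='soft_l1');return r.x,f(r.x).reshape(len(cams),-1,2).round(1).tolist()
E
python3 - <<'E'
from fit import *
A=load('scene');B=load('top')
h=.012
L=[(.11,.043,h),(.11,-.043,h),(-.11,-.043,h),(-.11,.043,h)]
kt=np.array([(138,24),(240,30),(226,286),(124,280)])/4+[192,142]-.4
ks=np.array([(212,275),(98,245),(192,24),(296,48)])/4+[220,195]-.4
ks=ks[[0,1,2,3]]
# scene cam: far-robot end is bottom; +y (robot left) is right in scene
for cams,p in (([B],[kt]),([A],[ks]),([A,B],[ks,kt])):
    x,r=fit(cams,p,L,[.6,0,0]);print('vise',x.round(4),r)
V=x
h=.03
L=[(.02,.027,h),(.02,-.027,h),(-.02,-.027,h),(-.02,.027,h)]
kt=np.array([(145,85),(280,128),(245,235),(110,190)])/10+[134,197]-.45
ks=np.array([(255,228),(108,148),(162,62),(318,138)])/10+[350,203]-.45
for cams,p in (([B],[kt]),([A],[ks]),([A,B],[ks,kt])):
    x,r=fit(cams,p,L,[.55,.3,-.3]);print('lamp',x.round(4),r)
# knob in top crop ~ (177,203)
print('knob',unproj(B,np.array([(177,202)])/4+[192,142],.06), unproj(A,np.array([(222,362-300)])/4+[220,195],.06))
c,s=np.cos(V[2]),np.sin(V[2])
for n,P in (('top',unproj(B,np.array([(177,202)])/4+[192,142],.06)),):
    d=P[0,:2]-V[:2];print(n,d@[c,s],d@[-s,c])
print('bed',V[:2]+.036*np.array([c,s]))
# jaw front face top edges
for q,z in (((182,137),.04),((186,63),.04)):
    P=unproj(B,np.array([q])/4+[192,142],z);d=P[0,:2]-V[:2];print(q,d@[c,s],d@[-s,c])
E
```

```text
vise [ 0.558 -0.045 -0.046] [[[0.2, -0.1], [-0.1, -0.3], [-0.0, 0.1], [-0.0, 0.3]]]
vise [ 0.5565 -0.0426 -0.0538] [[[0.3, 0.5], [-0.3, -0.1], [-0.2, -0.5], [0.2, -0.0]]]
vise [ 0.5573 -0.0437 -0.0499] [[[0.0, 0.6], [-0.6, 0.1], [-0.7, -0.4], [-0.3, 0.0]], [[-0.0, 0.1], [-0.4, -0.1], [-0.6, 0.4], [-0.6, 0.4]]]
lamp [ 0.4454  0.2357 -0.304 ] [[[-0.6, -0.7], [0.9, -0.1], [0.6, 0.6], [-0.9, 0.1]]]
lamp [ 0.4448  0.2368 -0.3657] [[[0.7, 0.1], [-1.2, -0.4], [-0.4, -0.1], [0.6, 0.4]]]
lamp [ 0.4451  0.2363 -0.3332] [[[0.9, 0.0], [-1.3, -0.1], [-0.9, 0.0], [0.3, 0.2]], [[-0.6, -0.8], [0.8, 0.3], [0.2, 0.8], [-1.2, -0.1]]]
knob [[ 0.51148064 -0.04448897  0.06      ]] [[ 0.5182042  -0.03611084  0.06      ]]
top -0.045683479582815434 -0.0031166667872567708
bed [ 0.59321792 -0.04544872]
(182, 137) 0.010523411835535812 -0.0031341264040670065
(186, 63) 0.07291783669474783 -0.0027621602907881102
```

Base-frame estimates:

| Item | Position | Yaw / note |
|---|---|---|
| Vise | (0.557, -0.044) | yaw -0.05 |
| Lamp | (0.445, 0.236) | yaw -0.33 |
| Knob | about (0.512, -0.042) | bar yaw about -0.5 |

I'll grip with the tool yaw flipped by pi, so the last joint has about 4 rad of clockwise room for the knob.

```bash
cat > d.py <<'E'
import sys,numpy as np
# usage: d.py yaw x y z  -> then targets ; prints tool shift
def d(p,t):
    w=np.subtract(t[:3],p[:3]);y=p[3];c,s=np.cos(y),np.sin(y)
    dy=(t[3]-y+np.pi)%(2*np.pi)-np.pi
    return (np.array([w[0]*c+w[1]*s,w[0]*s-w[1]*c,-w[2]])*1000).round(1),round(-np.degrees(dy),1)
E
python3 - <<'E'
from d import *
P=[(.219,-.585,.25,.358),(.35,-.43,.22,.958),(.46,-.26,.2,1.558),(.49,-.07,.2,2.158),(.47,.12,.17,2.758),(.445,.236,.12,2.808)]
for a,b in zip(P,P[1:]): print(d(a,b))
E
```

```text
(array([177. , -99.3,  30. ]), np.float64(-34.4))
(array([202.3,  -7.8,  20. ]), np.float64(-34.4))
(array([190.4,  27.6,  -0. ]), np.float64(-34.4))
(array([169.3,  88.6,  30. ]), np.float64(-34.4))
(array([66.6, 98.2, 50. ]), np.float64(-2.9))
```

Request:
{"op": "drive_tool", "data": {"plan": [-1, 0.035, -0.02, 0.006, -7, -1, 0.07, -0.04, 0.012, -14, -1, 0.106, -0.06, 0.018, -21, -1, 0.141, -0.08, 0.024, -28, -1, 0.177, -0.099, 0.03, -34.4]}}

```text
time_s: 0.52
tool_pos: [0.3505, -0.4288, 0.2194]
ee_rot: [-3.141, -0.001, 0.963]
contact_force: [0.3, 0.1, -0.5]
gripper_width: 0.0852
finger_force: 0.0
```

Request:
{"op": "drive_tool", "data": {"plan": [-1, 0.04, -0.002, 0.004, -7, -1, 0.08, -0.003, 0.008, -14, -1, 0.12, -0.005, 0.012, -21, -1, 0.161, -0.006, 0.016, -28, -1, 0.202, -0.008, 0.02, -34.4]}}

```text
time_s: 0.93
tool_pos: [0.4603, -0.259, 0.1996]
ee_rot: [-3.141, -0.0, 1.564]
contact_force: [1.4, -0.0, -0.5]
gripper_width: 0.0855
finger_force: 0.0
```

Request:
{"op": "drive_tool", "data": {"plan": [-1, 0.038, 0.006, 0, -7, -1, 0.076, 0.011, 0, -14, -1, 0.114, 0.017, 0, -21, -1, 0.152, 0.022, 0, -28, -1, 0.19, 0.028, 0, -34.4]}}

```text
time_s: 1.35
tool_pos: [0.4896, -0.0692, 0.1997]
ee_rot: [-3.141, -0.001, 2.165]
contact_force: [0.4, 0.2, -0.2]
gripper_width: 0.0857
finger_force: 0.0
```

Request:
{"op": "drive_tool", "data": {"plan": [-1, 0.034, 0.018, 0.006, -7, -1, 0.068, 0.035, 0.012, -14, -1, 0.102, 0.053, 0.018, -21, -1, 0.136, 0.071, 0.024, -28, -1, 0.169, 0.089, 0.03, -34.4]}}

```text
time_s: 1.77
tool_pos: [0.4694, 0.1207, 0.1696]
ee_rot: [-3.141, -0.001, 2.765]
contact_force: [0.3, -0.3, 0.6]
gripper_width: 0.0851
finger_force: 0.0
```

Request:
{"op": "drive_tool", "data": {"plan": [-1, 0.017, 0.025, 0.01, -3, -1, 0.034, 0.05, 0.025, -3, -1, 0.05, 0.075, 0.04, -3, -1, 0.067, 0.098, 0.05, -3, -1, 0.067, 0.098, 0.05, -3]}}

```text
time_s: 2.18
tool_pos: [0.4416, 0.2382, 0.118]
ee_rot: [-3.14, -0.004, 2.816]
contact_force: [-1.2, -0.7, -0.0]
gripper_width: 0.0855
finger_force: 0.0
```

```bash
python3 - <<'E'
from fit import *
s=snap('scene');t=snap('top')
o=arm.get_obs();print(o['tool_pos'],o['ee_rot'])
p=proj(s,[.445,.236,.03])[0].astype(int);print(p)
c1=cv2.resize(s['color'][p[1]-60:p[1]+45,p[0]-70:p[0]+70,::-1],(560,420),interpolation=cv2.INTER_CUBIC)
cv2.imwrite('pics/l1.png',c1)
E
```

```text
[0.44375443 0.23543917 0.11938078] [-3.14043961e+00 -1.24652736e-03  2.81465546e+00]
[370 216]
```

View pics/l1.png

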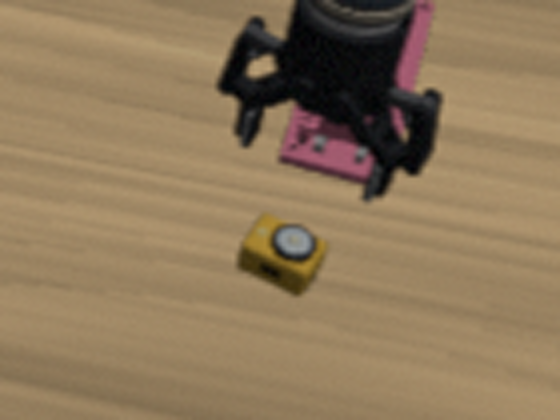

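The fingertips straddle the lamp along its long axis, with tips at crop (247,140) and (373,195) and the lamp at (283,253). Descending now.

Request:
{"op": "drive_tool", "data": {"plan": [-1, 0, 0, 0.02, 0, -1, 0, 0, 0.045, 0, -1, 0, 0, 0.07, 0, -1, 0, 0, 0.085, 0, -1, 0, 0, 0.095, 0], "squeeze": 25}}

```text
time_s: 2.7
tool_pos: [0.4449, 0.2333, 0.0239]
ee_rot: [-3.141, -0.001, 2.81]
contact_force: [-0.7, -0.7, 0.0]
gripper_width: 0.0853
finger_force: 0.0
```

Request:
{"op": "drive_tool", "data": {"plan": [-0.2, 0, 0, 0, 0, 0, 0, 0, 0, 0, 0.4, 0, 0, 0, 0, 0.6, 0, 0, 0, 0, 0.6, 0, 0, 0, 0]}}

```text
time_s: 3.12
tool_pos: [0.4453, 0.2348, 0.026]
ee_rot: [3.14, 0.002, 2.812]
contact_force: [-0.6, -0.4, 2.8]
gripper_width: 0.0536
finger_force: 28.6
```

Request:
{"op": "drive_tool", "data": {"plan": [0.6, 0, 0, 0, 0, 0.6, 0, 0, 0, 0, 0.6, 0, 0, 0, 0, 0.6, 0, 0, 0, 0, 0.6, 0, 0, 0, 0]}}

```text
time_s: 3.53
tool_pos: [0.4453, 0.2349, 0.026]
ee_rot: [3.141, 0.002, 2.812]
contact_force: [0.2, -1.1, 7.2]
gripper_width: 0.0533
finger_force: 28.9
```

```bash
python3 - <<'E'
from d import *
P=[(.4453,.2349,.025,2.812),(.47,.17,.15,2.912),(.545,.03,.15,3.092),(.5953,-.0456,.12,3.092)]
for a,b in zip(P,P[1:]): print(d(a,b))
E
```

```text
(array([ -44.4,  -53.4, -125. ]), np.float64(-5.7))
(array([-104.9, -119.3,   -0. ]), np.float64(-10.3))
(array([-54., -73.,  30.]), np.float64(-0.0))
```

Request:
{"op": "drive_tool", "data": {"plan": [0.6, 0, 0, -0.015, 0, 0.6, 0, 0, -0.04, 0, 0.6, 0, 0, -0.07, 0, 0.6, 0, 0, -0.1, 0, 0.6, 0, 0, -0.125, 0]}}

```text
time_s: 3.95
tool_pos: [0.4444, 0.2349, 0.1518]
ee_rot: [3.141, 0.0, 2.812]
contact_force: [1.2, 0.7, -0.4]
gripper_width: 0.0532
finger_force: 28.0
```

Request:
{"op": "drive_tool", "data": {"plan": [0.6, -0.008, -0.01, 0, -1, 0.6, -0.018, -0.022, 0, -3, 0.6, -0.028, -0.034, 0, -4, 0.6, -0.037, -0.045, 0, -5, 0.6, -0.044, -0.053, 0, -5.7]}}

```text
time_s: 4.37
tool_pos: [0.469, 0.1696, 0.1502]
ee_rot: [-3.141, 0.0, 2.912]
contact_force: [-0.4, 0.4, -0.3]
gripper_width: 0.0533
finger_force: 28.1
```

Request:
{"op": "drive_tool", "data": {"plan": [0.6, -0.02, -0.022, 0, -2, 0.6, -0.042, -0.047, 0, -4, 0.6, -0.064, -0.072, 0, -6, 0.6, -0.086, -0.097, 0, -8, 0.6, -0.105, -0.119, 0, -10.3]}}

```text
time_s: 4.78
tool_pos: [0.5448, 0.0288, 0.1501]
ee_rot: [-3.141, 0.0, 3.093]
contact_force: [0.5, 1.0, -0.7]
gripper_width: 0.0535
finger_force: 28.0
```

Request:
{"op": "drive_tool", "data": {"plan": [0.6, -0.015, -0.02, 0.005, 0, 0.6, -0.03, -0.04, 0.012, 0, 0.6, -0.043, -0.06, 0.02, 0, 0.6, -0.054, -0.073, 0.03, 0, 0.6, -0.054, -0.073, 0.03, 0]}}

```text
time_s: 5.2
tool_pos: [0.5959, -0.0481, 0.1185]
ee_rot: [-3.141, 0.001, 3.088]
contact_force: [-0.0, -0.1, -0.9]
gripper_width: 0.0535
finger_force: 28.0
```

```bash
python3 - <<'E'
from fit import *
s=snap('scene');t=snap('top')
o=arm.get_obs();print(o['tool_pos'],o['ee_rot'],o['contact_force'])
p=proj(s,[.56,-.044,.06])[0].astype(int);print(p)
c1=cv2.resize(s['color'][p[1]-60:p[1]+45,p[0]-70:p[0]+70,::-1],(560,420),interpolation=cv2.INTER_CUBIC)
cv2.imwrite('pics/v1.png',c1)
E
```

```text
[ 0.5935813  -0.04515133  0.11936864] [ 3.14080547e+00 -2.18021704e-03  3.08989509e+00] [-0.5468187   0.66385094 -1.60747597]
[269 220]
```

View pics/v1.png

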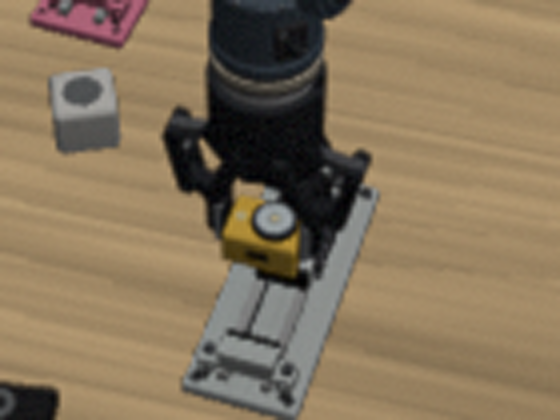

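The lamp hangs square above the bed. Its front lower corners are at crop (223,260) and (298,278), and the rear jaw is clear at (255,345). I'll check these numerically.

```bash
python3 - <<'E'
from fit import *
s=load('scene');p=np.array([269,220])-[70,60]
L=[(.02,.027,.093),(.02,-.027,.093),(.02,-.027,.123)]
print((proj(s,tf([.5936,-.0452,-.05],L))-p)*4)
V=[.5573,-.0437,-.05]
n=['rearTopL','rearTopR','movTopL','movTopR','railL','railR']
L=[(.069,.021,.04),(.069,-.021,.04),(.009,.021,.04),(.009,-.021,.04),(.06,.02,.02),(.06,-.02,.02)]
for a,b in zip(n,(proj(s,tf(V,L))-p)*4): print(a,b.round())
E
```

```text
[[296.98489311 280.87861193]
 [222.18818192 261.74866521]
 [221.50915097 234.48283103]]
rearTopL [282. 338.]
rearTopR [225. 323.]
movTopL [307. 274.]
movTopR [251. 260.]
railL [284. 345.]
railR [231. 330.]
```

Request:
{"op": "drive_tool", "data": {"plan": [0.6, 0, 0, 0.018, 0, 0.6, 0, 0, 0.036, 0, 0.6, 0, 0, 0.052, 0, 0.6, 0, 0, 0.063, 0, 0.6, 0, 0, 0.069, 0]}}

```text
time_s: 5.72
tool_pos: [0.5929, -0.0437, 0.05]
ee_rot: [3.141, -0.003, 3.092]
contact_force: [0.2, 0.3, -0.4]
gripper_width: 0.0534
finger_force: 28.1
```

Request:
{"op": "drive_tool", "data": {"plan": [0.6, 0, 0, 0.001, 0, 0.6, 0, 0, 0.002, 0, 0.6, 0, 0, 0.003, 0, 0.6, 0, 0, 0.004, 0, 0.6, 0, 0, 0.004, 0]}}

```text
time_s: 6.13
tool_pos: [0.5947, -0.0452, 0.0476]
ee_rot: [-3.141, 0.001, 3.091]
contact_force: [0.0, -0.0, -1.5]
gripper_width: 0.0533
finger_force: 28.1
```

Request:
{"op": "drive_tool", "data": {"plan": [0.6, 0, 0, 0.001, 0, 0.6, 0, 0, 0.002, 0, 0.6, 0, 0, 0.002, 0, 0.6, 0, 0, 0.002, 0, 0.6, 0, 0, 0.002, 0]}}

```text
time_s: 6.55
tool_pos: [0.5947, -0.0453, 0.046]
ee_rot: [-3.141, 0.001, 3.091]
contact_force: [-1.9, -0.2, 5.2]
gripper_width: 0.0531
finger_force: 28.8
```

Request:
{"op": "drive_tool", "data": {"plan": [0.2, 0, 0, 0, 0, 0, 0, 0, 0, 0, -0.3, 0, 0, 0, 0, -0.7, 0, 0, 0, 0, -0.7, 0, 0, 0, 0]}}

```text
time_s: 6.97
tool_pos: [0.5944, -0.0452, 0.0449]
ee_rot: [3.142, -0.0, 3.091]
contact_force: [-0.2, 0.1, -0.7]
gripper_width: 0.0724
finger_force: 0.0
```

Request:
{"op": "drive_tool", "data": {"plan": [-0.8, 0, 0, -0.01, 0, -0.8, 0, 0, -0.03, 0, -0.8, 0, 0, -0.055, 0, -0.8, 0, 0, -0.08, 0, -0.8, 0, 0, -0.1, 0]}}

```text
time_s: 7.38
tool_pos: [0.5948, -0.0452, 0.1472]
ee_rot: [-3.141, 0.002, 3.091]
contact_force: [0.2, 0.9, 0.1]
gripper_width: 0.0767
finger_force: 0.0
```

```bash
python3 - <<'E'
from d import *
print(d((.5947,-.0453,.147,3.091),(.51,.15,.2,2.62)))
E
```

```text
(array([ 94.5, 190.8, -53. ]), np.float64(27.0))
```

Request:
{"op": "drive_tool", "data": {"plan": [-0.8, 0.018, 0.037, -0.01, 5, -0.8, 0.037, 0.076, -0.02, 11, -0.8, 0.056, 0.114, -0.03, 17, -0.8, 0.075, 0.152, -0.04, 22, -0.8, 0.094, 0.191, -0.053, 27]}}

```text
time_s: 7.8
tool_pos: [0.5129, 0.1419, 0.1957]
ee_rot: [-3.141, -0.001, 2.615]
contact_force: [1.2, 0.4, -0.9]
gripper_width: 0.0767
finger_force: 0.0
```

```bash
python3 - <<'E'
from fit import *
s=snap('scene');t=snap('top')
o=arm.get_obs();print(o['tool_pos'],o['ee_rot'],o['contact_force'])
def cr(s,w,h,k):
    p=proj(s,[.55,-.044,.03])[0].astype(int);print(p-[w//2,h//2])
    return cv2.resize(s['color'][p[1]-h//2:p[1]+h//2,p[0]-w//2:p[0]+w//2,::-1],(w*k,h*k),interpolation=cv2.INTER_CUBIC)
cv2.imwrite('pics/k1.png',np.hstack([cr(s,64,80,6),cr(t,64,80,6)]))
E
```

```text
[0.51160943 0.14537191 0.19701162] [ 3.13982166e+00 -2.82219278e-04  2.62474204e+00] [-0.57478277  0.57650764 -0.60573082]
[238 184]
[204 141]
```

View pics/k1.png

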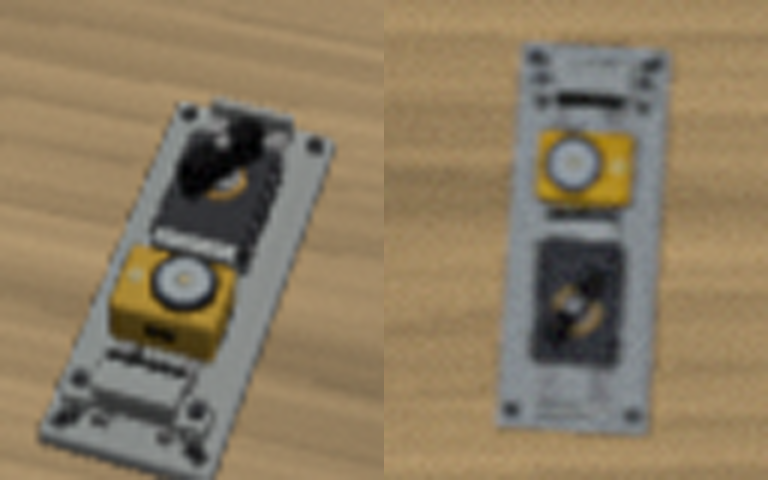

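The lamp sits centred and lens up on the rails (top half at (585,168)), with gaps to both jaws. In the top half the bar runs from about (597,268) to (555,340), and in the scene half from (250,130) to (193,182).

```bash
python3 - <<'E'
from fit import *
s=load('scene');t=load('top')
V=[.5573,-.0437,-.05]
kt=np.array([(600-384,266),(553-384,342)])/6+[204,141]
ks=np.array([(252,128),(190,180)])/6+[238,184]
for c,k in ((t,kt),(s,ks)):
    P=unproj(c,k,.062);d=P[0]-P[1];print(P.round(4),np.linalg.norm(d),np.arctan2(d[1],d[0]),P.mean(0))
# overlay: search best bar via darkness in both views
def score(p):
    tot=0
    for c in (s,t):
        g=cv2.GaussianBlur(cv2.cvtColor(c['color'],cv2.COLOR_RGB2GRAY),(3,3),0).astype(np.float32)
        g=cv2.resize(g,None,fx=8,fy=8,interpolation=cv2.INTER_CUBIC)
        m=[]
        for h in (1,1.35):
            L=np.array([(a*.024*h*h**0.,b*.006*(1 if h==1 else 2),z) for a in(-1,1) for b in(-1,1) for z in(.041,.067)])
            q=proj(c,tf(p,L))*8+3.5
            M=np.zeros(g.shape,np.uint8);cv2.fillConvexPoly(M,cv2.convexHull(q.astype(np.int32)),1);m.append(M)
        i=m[0]>0;o=(m[1]>0)&~i
        tot+=g[o].mean()-g[i].mean()
    return tot
best=[]
for d in np.arange(-.052,-.033,.002):
  for a in np.arange(-1.1,0.1,.08):
    xy=np.array(V[:2])+d*np.array([np.cos(V[2]),np.sin(V[2])])
    best.append((score([*xy,a]),d,a,*xy))
best.sort(reverse=True);print(np.round(best[:6],4))
E
```

```text
[[ 0.5349 -0.0566  0.062 ]
 [ 0.4932 -0.0314  0.062 ]] 0.04875952835511783 -0.5438735169486648 [ 0.51405404 -0.0440128   0.062     ]
[[ 0.4971 -0.0277  0.062 ]
 [ 0.5371 -0.049   0.062 ]] 0.045380130478096276 2.6523590919500024 [ 0.51707901 -0.03831577  0.062     ]
[[ 7.85947e+01 -4.80000e-02 -7.00000e-01  5.09400e-01 -4.13000e-02]
 [ 7.83524e+01 -4.80000e-02 -7.80000e-01  5.09400e-01 -4.13000e-02]
 [ 7.78169e+01 -4.60000e-02 -7.00000e-01  5.11400e-01 -4.14000e-02]
 [ 7.77690e+01 -4.60000e-02 -7.80000e-01  5.11400e-01 -4.14000e-02]
 [ 7.70216e+01 -4.80000e-02 -8.60000e-01  5.09400e-01 -4.13000e-02]
 [ 7.68232e+01 -4.80000e-02 -6.20000e-01  5.09400e-01 -4.13000e-02]]
```

```bash
python3 - <<'E'
from d import *
print(d((.5105,.1485,.199,2.62),(.5115,-.0415,.13,2.56)))
E
```

```text
(array([ -95.5, -164.2,   69. ]), np.float64(3.4))
```

Request:
{"op": "drive_tool", "data": {"plan": [-0.6, -0.019, -0.033, 0.01, 1, -0.6, -0.038, -0.066, 0.025, 2, -0.6, -0.058, -0.1, 0.04, 3, -0.6, -0.078, -0.134, 0.055, 3.4, -0.6, -0.0955, -0.164, 0.069, 3.4]}}

```text
time_s: 8.32
tool_pos: [0.5156, -0.0518, 0.1257]
ee_rot: [3.142, 0.001, 2.561]
contact_force: [1.2, 0.3, -0.2]
gripper_width: 0.0683
finger_force: 0.0
```

Request:
{"op": "drive_tool", "data": {"plan": [-0.6, 0, 0, 0, 0, -0.6, 0, 0, 0.01, 0, -0.6, 0, 0, 0.02, 0, -0.6, 0, 0, 0.025, 0, -0.6, 0, 0, 0.025, 0]}}

```text
time_s: 8.73
tool_pos: [0.5143, -0.0478, 0.0997]
ee_rot: [-3.141, -0.003, 2.562]
contact_force: [-0.0, -0.5, 0.4]
gripper_width: 0.0682
finger_force: 0.0
```

```bash
python3 - <<'E'
from fit import *
s=snap('scene');t=snap('top')
o=arm.get_obs();print(o['tool_pos'],o['ee_rot'],o['contact_force'],o['ft_torque'],o['q'])
def cr(s,w,h,k):
    p=proj(s,[.52,-.044,.08])[0].astype(int);print(p-[w//2,h//2])
    return cv2.resize(s['color'][p[1]-h//2:p[1]+h//2,p[0]-w//2:p[0]+w//2,::-1],(w*k,h*k),interpolation=cv2.INTER_CUBIC)
cv2.imwrite('pics/k2.png',np.hstack([cr(s,64,80,6),cr(t,64,80,6)]))
E
```

```text
[ 0.51517974 -0.04795499  0.1007265 ] [-3.14142726e+00 -7.24155190e-04  2.56257515e+00] [-0.80140048  0.0437727  -0.19083531] [-0.01448671 -0.06351008  0.0338059 ] [-3.09047095e-01  6.20781399e-01  1.82490772e+00  5.25654772e-05
  6.96645575e-01 -1.30086631e+00]
[240 166]
[203 149]
```

View pics/k2.png

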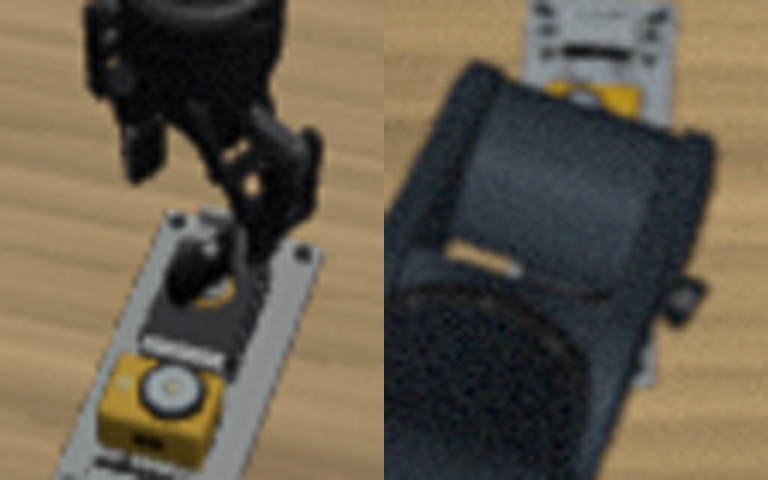

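The fingers straddle the bar at (205,268), with fingertips at (140,180) and (262,262). The tool is a few mm too far to -y, so I correct that while descending.

```bash
python3 - <<'E'
from d import *
print(d((.5152,-.0480,.1007,2.5626),(.512,-.0415,.063,2.5626)))
E
```

```text
(array([ 6.2,  3.7, 37.7]), np.float64(-0.0))
```

Request:
{"op": "drive_tool", "data": {"plan": [-0.6, 0.006, 0.0037, 0, 0, -0.6, 0.006, 0.0037, 0.015, 0, -0.6, 0.006, 0.0037, 0.028, 0, -0.6, 0.006, 0.0037, 0.037, 0, -0.6, 0.006, 0.0037, 0.037, 0], "squeeze": 50}}

```text
time_s: 9.25
tool_pos: [0.5114, -0.0418, 0.0628]
ee_rot: [-3.141, -0.003, 2.561]
contact_force: [0.1, -0.1, -0.1]
gripper_width: 0.0683
finger_force: 0.0
```

Request:
{"op": "drive_tool", "data": {"plan": [0, 0, 0, 0, 0, 0.3, 0, 0, 0, 0, 0.5, 0, 0, 0, 0, 0.6, 0, 0, 0, 0, 0.7, 0, 0, 0, 0]}}

```text
time_s: 9.67
tool_pos: [0.5136, -0.0419, 0.0647]
ee_rot: [3.138, 0.002, 2.557]
contact_force: [3.3, 9.5, -0.8]
gripper_width: 0.0129
finger_force: 4.4
```

Request:
{"op": "drive_tool", "data": {"plan": [0.8, 0, 0, 0, 0, 0.85, 0, 0, 0, 0, 0.9, 0, 0, 0, 0, 0.9, 0, 0, 0, 0, 0.9, 0, 0, 0, 0]}}

```text
time_s: 10.08
tool_pos: [0.5136, -0.0415, 0.0648]
ee_rot: [3.138, 0.002, 2.558]
contact_force: [2.4, 6.7, 3.1]
gripper_width: 0.0112
finger_force: 49.5
```

```bash
cat > o.py <<'E'
from bench import arm
import numpy as np
o=arm.get_obs();c,s=np.cos(-.05),np.sin(-.05)
f=o['contact_force'];x=o['tool_pos']-[.5573,-.0437,0]
R=lambda v:np.array([v[0]*c+v[1]*s,-v[0]*s+v[1]*c])
print('t',o['time_s'],'pos_v',R(x).round(4),'z',x[2].round(4),'yaw',o['ee_rot'][2].round(3),'F_v',R(f).round(1),f[2].round(1),'M',o['ft_torque'].round(3),'w',round(o['gripper_width'],4),'tau6',o['tau'][5].round(3),'q6',o['q'][5].round(3))
E
python3 o.py
```

```text
t 10.0833 pos_v [-0.0438 -0.    ] z 0.0648 yaw 2.558 F_v [2.1 6.8] 3.1 M [ 1.156 -0.385 -0.239] w 0.0112 tau6 -0.208 q6 -1.29
```

Request:
{"op": "drive_tool", "data": {"plan": [0.9, 0, 0.001, 0, 0, 0.9, 0, 0.001, 0, 0, 0.9, 0, 0.001, 0, 0, 0.9, 0, 0.001, 0, 0, 0.9, 0, 0.001, 0, 0]}}

```text
time_s: 10.5
tool_pos: [0.5137, -0.0414, 0.0647]
ee_rot: [3.14, 0.001, 2.559]
contact_force: [2.5, 5.4, 6.0]
gripper_width: 0.0105
finger_force: 50.0
```

```bash
python3 o.py
```

```text
t 10.5 pos_v [-0.0437  0.0001] z 0.0647 yaw 2.559 F_v [2.2 5.5] 6.0 M [ 0.857 -0.252 -0.194] w 0.0105 tau6 -0.194 q6 -1.288
```

Gripped: the knob axis is on the vise's middle line and the width is 11 mm. Turning clockwise and following the travel.

Request:
{"op": "drive_tool", "data": {"plan": [0.9, -0.0009, 0.0005, 0, 6, 0.9, -0.0018, 0.0011, 0, 12, 0.9, -0.0027, 0.0016, 0, 18, 0.9, -0.0036, 0.0021, 0, 24, 0.9, -0.0045, 0.0027, 0, 30]}}

```text
time_s: 10.92
tool_pos: [0.5186, -0.0414, 0.0647]
ee_rot: [3.14, -0.0, 2.033]
contact_force: [1.8, 6.2, 5.9]
gripper_width: 0.0108
finger_force: 49.6
```

```bash
python3 o.py
```

```text
t 10.9167 pos_v [-0.0387  0.0003] z 0.0647 yaw 2.033 F_v [1.5 6.3] 5.9 M [ 1.074 -0.136  0.222] w 0.0108 tau6 -0.576 q6 -0.758
```

Request:
{"op": "drive_tool", "data": {"plan": [0.9, -0.0002, 0.0011, 0, 6, 0.9, -0.0005, 0.0021, 0, 12, 0.9, -0.0008, 0.0031, 0, 18, 0.9, -0.001, 0.0042, 0, 24, 0.9, -0.0013, 0.0052, 0, 30]}}

```text
time_s: 11.33
tool_pos: [0.524, -0.0413, 0.0647]
ee_rot: [3.14, 0.001, 1.51]
contact_force: [0.7, 1.0, 5.3]
gripper_width: 0.0109
finger_force: 49.5
```

```bash
python3 o.py
```

```text
t 11.3333 pos_v [-0.0334  0.0007] z 0.0647 yaw 1.51 F_v [0.6 1. ] 5.3 M [0.174 0.066 0.243] w 0.0109 tau6 -0.583 q6 -0.23
```

Request:
{"op": "drive_tool", "data": {"plan": [0.9, 0, 0.0005, 0, 3, 0.9, 0, 0.001, 0, 6, 0.9, 0, 0.0016, 0, 9, 0.9, 0, 0.0021, 0, 12, 0.9, 0, 0.0026, 0, 15]}}

```text
time_s: 11.75
tool_pos: [0.5267, -0.0415, 0.0648]
ee_rot: [3.14, 0.0, 1.25]
contact_force: [0.2, 1.1, 4.4]
gripper_width: 0.011
finger_force: 49.5
```

```bash
python3 o.py; python3 - <<'E'
from fit import *
s=snap('scene')
p=proj(s,[.6,-.044,.03])[0].astype(int)
cv2.imwrite('pics/j1.png',cv2.resize(s['color'][p[1]-30:p[1]+30,p[0]-40:p[0]+40,::-1],(640,480),interpolation=cv2.INTER_CUBIC))
E
```

```text
t 11.75 pos_v [-0.0307  0.0006] z 0.0648 yaw 1.25 F_v [0.2 1.1] 4.4 M [0.312 0.015 0.246] w 0.011 tau6 -0.169 q6 0.031
```

View pics/j1.png

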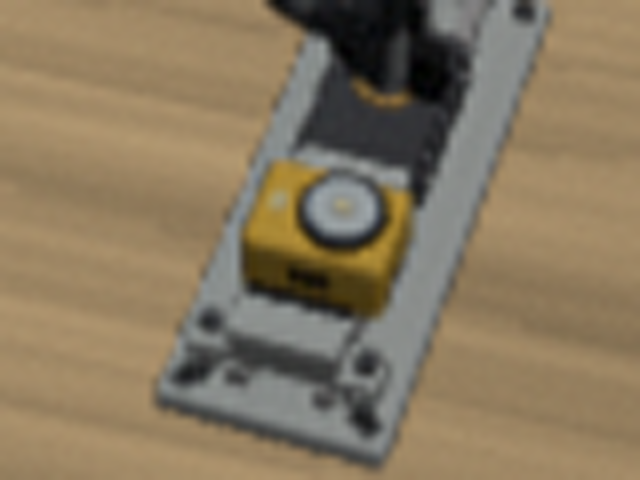

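The lamp touches the moving jaw and is square, and a small gap remains at the rear jaw at about (300,300). Continuing in small steps while watching the torque.

Request:
{"op": "drive_tool", "data": {"plan": [0.9, 0.0001, 0.0003, 0, 2, 0.9, 0.0002, 0.0007, 0, 4, 0.9, 0.0003, 0.001, 0, 6, 0.9, 0.0004, 0.0014, 0, 8, 0.9, 0.0005, 0.0017, 0, 10]}}

```text
time_s: 12.22
tool_pos: [0.5284, -0.0416, 0.0648]
ee_rot: [3.14, 0.0, 1.077]
contact_force: [0.6, 1.6, 5.0]
gripper_width: 0.0109
finger_force: 49.5
```

```bash
python3 o.py
```

```text
t 12.2167 pos_v [-0.0289  0.0007] z 0.0648 yaw 1.077 F_v [0.5 1.7] 5.0 M [ 0.294 -0.027  0.261] w 0.0109 tau6 -0.033 q6 0.205
```

Request:
{"op": "drive_tool", "data": {"plan": [0.9, 0.0001, 0.0003, 0, 2, 0.9, 0.0003, 0.0006, 0, 4, 0.9, 0.0005, 0.0009, 0, 6, 0.9, 0.0006, 0.0013, 0, 8, 0.9, 0.0006, 0.0013, 0, 8]}}

```text
time_s: 12.63
tool_pos: [0.5299, -0.0417, 0.0648]
ee_rot: [3.14, -0.0, 0.937]
contact_force: [0.5, 1.8, 4.3]
gripper_width: 0.0109
finger_force: 49.5
```

```bash
python3 o.py
```

```text
t 12.6333 pos_v [-0.0275  0.0006] z 0.0648 yaw 0.937 F_v [0.4 1.8] 4.3 M [ 0.353 -0.001  0.114] w 0.0109 tau6 0.274 q6 0.345
```

Request:
{"op": "drive_tool", "data": {"plan": [0.9, 0.0002, 0.0002, 0, 1.6, 0.9, 0.0003, 0.0005, 0, 3.2, 0.9, 0.0005, 0.0007, 0, 4.8, 0.9, 0.0006, 0.0009, 0, 6.4, 0.9, 0.0008, 0.0012, 0, 8]}}

```text
time_s: 13.05
tool_pos: [0.5313, -0.0418, 0.0647]
ee_rot: [3.14, -0.0, 0.798]
contact_force: [0.7, 0.2, 4.8]
gripper_width: 0.011
finger_force: 49.5
```

```bash
python3 o.py
```

```text
t 13.05 pos_v [-0.0261  0.0006] z 0.0647 yaw 0.798 F_v [0.7 0.2] 4.8 M [0.284 0.01  0.232] w 0.011 tau6 0.019 q6 0.486
```

Request:
{"op": "drive_tool", "data": {"plan": [0.9, 0.0002, 0.0002, 0, 1.6, 0.9, 0.0004, 0.0004, 0, 3.2, 0.9, 0.0006, 0.0006, 0, 4.8, 0.9, 0.0007, 0.0008, 0, 6.4, 0.9, 0.0009, 0.001, 0, 8]}}

```text
time_s: 13.47
tool_pos: [0.5327, -0.0419, 0.0647]
ee_rot: [3.14, -0.001, 0.658]
contact_force: [1.3, 0.7, 5.7]
gripper_width: 0.0107
finger_force: 49.5
```

```bash
python3 o.py
```

```text
t 13.4667 pos_v [-0.0247  0.0006] z 0.0647 yaw 0.658 F_v [1.2 0.8] 5.7 M [ 0.288 -0.044  0.214] w 0.0107 tau6 0.02 q6 0.626
```

Request:
{"op": "drive_tool", "data": {"plan": [0.9, 0.0002, 0.0002, 0, 1.6, 0.9, 0.0005, 0.0004, 0, 3.2, 0.9, 0.0007, 0.0006, 0, 4.8, 0.9, 0.0009, 0.0008, 0, 6.4, 0.9, 0.0012, 0.001, 0, 8]}}

```text
time_s: 13.88
tool_pos: [0.5342, -0.0419, 0.0648]
ee_rot: [3.14, -0.001, 0.519]
contact_force: [1.0, -0.0, 4.4]
gripper_width: 0.0107
finger_force: 49.5
```

```bash
python3 o.py
```

```text
t 13.8833 pos_v [-0.0232  0.0006] z 0.0648 yaw 0.519 F_v [1. 0.] 4.4 M [0.236 0.076 0.262] w 0.0107 tau6 0.016 q6 0.766
```

Request:
{"op": "drive_tool", "data": {"plan": [0.9, 0.0001, 0.0001, 0, 1, 0.9, 0.0003, 0.0002, 0, 2, 0.9, 0.0004, 0.0003, 0, 3, 0.9, 0.0006, 0.0004, 0, 4, 0.9, 0.0007, 0.0005, 0, 5]}}

```text
time_s: 14.3
tool_pos: [0.535, -0.042, 0.0648]
ee_rot: [3.14, -0.001, 0.432]
contact_force: [0.8, 1.3, 5.8]
gripper_width: 0.0107
finger_force: 49.5
```

```bash
python3 o.py;python3 - <<'E'
from fit import *
s=snap('scene')
p=proj(s,[.6,-.044,.03])[0].astype(int)
cv2.imwrite('pics/j2.png',cv2.resize(s['color'][p[1]-30:p[1]+30,p[0]-40:p[0]+40,::-1],(640,480),interpolation=cv2.INTER_CUBIC))
E
```

```text
t 14.3 pos_v [-0.0223  0.0005] z 0.0648 yaw 0.432 F_v [0.7 1.4] 5.8 M [ 0.33  -0.006  0.207] w 0.0107 tau6 0.103 q6 0.853
```

View pics/j2.png

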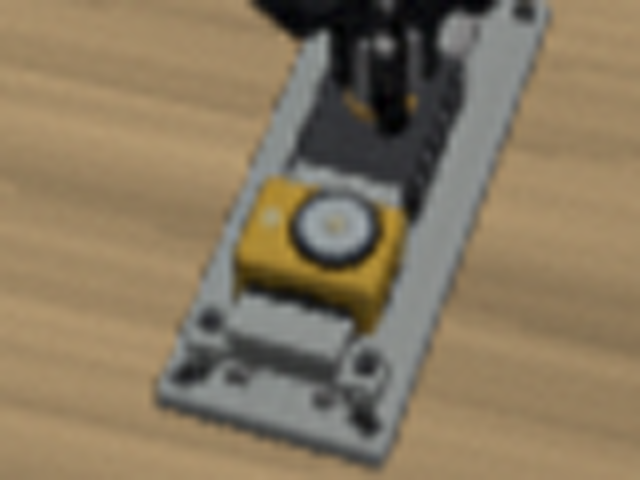

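The lamp is square and close against the rear jaw at (300,300), but the torque shows no clamping yet. Taking more 5° steps.

Request:
{"op": "drive_tool", "data": {"plan": [0.9, 0.0002, 0.0001, 0, 1, 0.9, 0.0003, 0.0002, 0, 2, 0.9, 0.0005, 0.0002, 0, 3, 0.9, 0.0007, 0.0003, 0, 4, 0.9, 0.0008, 0.0004, 0, 5]}}

```text
time_s: 14.77
tool_pos: [0.5359, -0.0421, 0.0647]
ee_rot: [3.14, -0.001, 0.345]
contact_force: [-0.1, 1.9, 5.0]
gripper_width: 0.0108
finger_force: 49.5
```

```bash
python3 o.py
```

```text
t 14.7667 pos_v [-0.0215  0.0006] z 0.0647 yaw 0.345 F_v [-0.2  1.9] 5.0 M [ 0.251 -0.019  0.268] w 0.0108 tau6 0.12 q6 0.941
```

Request:
{"op": "drive_tool", "data": {"plan": [0.9, 0.0001, 0, 0, 0.6, 0.9, 0.0002, 0.0001, 0, 1.2, 0.9, 0.0003, 0.0001, 0, 1.8, 0.9, 0.0004, 0.0002, 0, 2.4, 0.9, 0.0005, 0.0002, 0, 3]}}

```text
time_s: 15.18
tool_pos: [0.5364, -0.0421, 0.0647]
ee_rot: [3.14, -0.001, 0.293]
contact_force: [0.9, 1.2, 6.1]
gripper_width: 0.0107
finger_force: 49.5
```

```bash
python3 o.py
```

```text
t 15.1833 pos_v [-0.0209  0.0005] z 0.0647 yaw 0.293 F_v [0.8 1.3] 6.1 M [0.223 0.034 0.31 ] w 0.0107 tau6 0.2 q6 0.993
```

Request:
{"op": "drive_tool", "data": {"plan": [0.9, 0.0001, 0, 0, 0.4, 0.9, 0.0001, 0, 0, 0.8, 0.9, 0.0002, 0.0001, 0, 1.2, 0.9, 0.0003, 0.0001, 0, 1.6, 0.9, 0.0003, 0.0001, 0, 2]}}

```text
time_s: 15.6
tool_pos: [0.5367, -0.0421, 0.0647]
ee_rot: [3.14, -0.001, 0.258]
contact_force: [-0.4, 1.1, 5.0]
gripper_width: 0.011
finger_force: 49.5
```

```bash
python3 o.py
```

```text
t 15.6 pos_v [-0.0206  0.0005] z 0.0647 yaw 0.258 F_v [-0.5  1.1] 5.0 M [0.282 0.005 0.273] w 0.011 tau6 0.249 q6 1.028
```

The tau6 readings follow a clean free-running line of about 0.24 - 0.027·(deg/call). Excess over that gives clamp forces of about 1.7, 4.3 and 6.5 N over the last three steps, so I need roughly 4 N more.

Request:
{"op": "drive_tool", "data": {"plan": [0.9, 0.0001, 0, 0, 0.4, 0.9, 0.0001, 0, 0, 0.8, 0.9, 0.0002, 0.0001, 0, 1.2, 0.9, 0.0003, 0.0001, 0, 1.6, 0.9, 0.0003, 0.0001, 0, 2]}}

```text
time_s: 16.02
tool_pos: [0.537, -0.0421, 0.0648]
ee_rot: [3.14, -0.001, 0.223]
contact_force: [0.7, 0.2, 4.6]
gripper_width: 0.0111
finger_force: 49.5
```

```bash
python3 o.py
```

```text
t 16.0167 pos_v [-0.0203  0.0005] z 0.0648 yaw 0.223 F_v [0.7 0.3] 4.6 M [0.261 0.061 0.391] w 0.0111 tau6 0.268 q6 1.063
```

Request:
{"op": "drive_tool", "data": {"plan": [0.9, 0, 0, 0, 0.2, 0.9, 0.0001, 0, 0, 0.4, 0.9, 0.0001, 0, 0, 0.6, 0.9, 0.0001, 0, 0, 0.8, 0.9, 0.0002, 0, 0, 1]}}

```text
time_s: 16.43
tool_pos: [0.5372, -0.0422, 0.0648]
ee_rot: [3.14, -0.001, 0.206]
contact_force: [0.6, 0.4, 4.4]
gripper_width: 0.0109
finger_force: 49.6
```

```bash
python3 o.py
```

```text
t 16.4333 pos_v [-0.0201  0.0005] z 0.0648 yaw 0.206 F_v [0.6 0.4] 4.4 M [0.181 0.027 0.294] w 0.0109 tau6 0.301 q6 1.08
```

Request:
{"op": "drive_tool", "data": {"plan": [0.9, 0, 0, 0, 0.2, 0.9, 0.0001, 0, 0, 0.4, 0.9, 0.0001, 0, 0, 0.6, 0.9, 0.0001, 0, 0, 0.8, 0.9, 0.0002, 0, 0, 1]}}

```text
time_s: 16.85
tool_pos: [0.5374, -0.0422, 0.0648]
ee_rot: [3.14, -0.001, 0.189]
contact_force: [-0.1, 0.6, 6.2]
gripper_width: 0.0111
finger_force: 49.6
```

```bash
python3 o.py
```

```text
t 16.85 pos_v [-0.02    0.0005] z 0.0648 yaw 0.189 F_v [-0.1  0.6] 6.2 M [0.151 0.06  0.341] w 0.0111 tau6 0.311 q6 1.098
```

Both estimates give 10–11 N. Releasing and backing off.

Request:
{"op": "drive_tool", "data": {"plan": [0.75, 0, 0, 0, 0, 0.6, 0, 0, 0, 0, 0.4, 0, 0, 0, 0, 0.2, 0, 0, 0, 0, 0, 0, 0, 0, 0]}}

```text
time_s: 17.27
tool_pos: [0.5366, -0.0417, 0.0637]
ee_rot: [-3.141, 0.001, 0.187]
contact_force: [-0.4, 0.6, 0.6]
gripper_width: 0.0423
finger_force: 0.0
```

Request:
{"op": "drive_tool", "data": {"plan": [0, 0, 0, 0, 0, 0, 0, 0, -0.01, 0, 0, 0, 0, -0.035, 0, 0, 0, 0, -0.065, 0, 0, 0, 0, -0.1, 0]}}

```text
time_s: 17.68
tool_pos: [0.5357, -0.0413, 0.1643]
ee_rot: [-3.14, 0.003, 0.187]
contact_force: [0.5, 0.1, -1.1]
gripper_width: 0.0427
finger_force: 0.0
```

Request:
{"op": "drive_tool", "data": {"plan": [0, -0.02, -0.03, -0.01, 0, 0, -0.03, -0.06, -0.02, 0, 0, -0.04, -0.1, -0.03, 0, 0, -0.04, -0.13, -0.03, 0, 0, -0.04, -0.13, -0.03, 0]}}

```text
time_s: 18.1
tool_pos: [0.4706, 0.083, 0.1952]
ee_rot: [-3.14, 0.001, 0.191]
contact_force: [0.5, 0.1, 0.5]
gripper_width: 0.0424
finger_force: 0.0
```

```bash
python3 o.py;python3 - <<'E'
from fit import *
s=snap('scene');t=snap('top')
p=proj(s,[.57,-.044,.03])[0].astype(int)
cv2.imwrite('pics/j3.png',cv2.resize(s['color'][p[1]-45:p[1]+45,p[0]-60:p[0]+60,::-1],(640,480),interpolation=cv2.INTER_CUBIC))
E
```

```text
t 18.1 pos_v [-0.093   0.1222] z 0.1952 yaw 0.191 F_v [0.5 0.1] 0.5 M [-0.013  0.047 -0.02 ] w 0.0424 tau6 0.31 q6 1.317
```

View pics/j3.png

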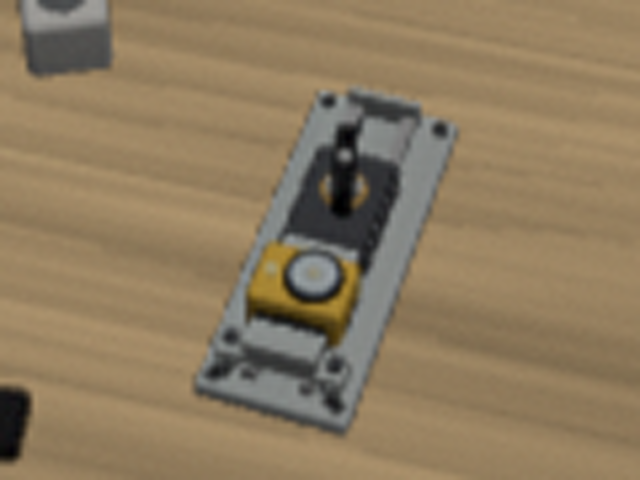

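The lamp at (305,285) sits lens up and square between both jaws, and the gripper is clear of everything. tau6 also reads 0.31 in free air, so it says nothing about load. The wrist moment alone puts the clamp at about 10–12 N, inside the 6–18 N band, so I'm handing in.

```bash
python3 -c "
from bench import arm
print(arm.finish_job())"
```

```text
the job is handed in; nothing more can be done
None
```

The job is handed in, with no verdict shown: the headlamp sits lens up and square on the vise rails, clamped at an estimated 10–12 N (from noisy wrist-moment readings) by turning the knob only, and the arm has let go and is clear; the charging cube, cup and remote were never touched.

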